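# Press the caddy lid open, tip the creamers into the bowl

### The arm

A 6-joint arm with a two-finger parallel gripper is mounted at the origin on the work surface. World frame = base frame: x ahead of the robot, y to its left, z up, the work surface at z = 0. Lengths are in mm, angles in degrees, forces in N, time in s.
With the tool pointing down it reaches from about 300 to 850 mm from the base axis. Payload 4.2 kg.
Tool frame: the origin (TCP) lies between the finger pads; the fingertips stand ahead of it and the grasp point (between the pads) lies 3 mm ahead of it (nose_length is the z of the fingertips in the tool frame, in mm); z points along the fingers, y is the line along which they close (so a half turn about z gives the same grasp; the last joint's range is limited). The gripper opens to 91 mm and grips with 3 to 60 N. Pads are 32 mm wide; open, the fingers measure 118 mm over their backs; the gripper's body (76 mm by 178 mm) begins 60 mm behind the grasp point.
Start: joints at [63.656, 18.312, 89.639, -0, 72.044, -1.146], TCP at [244.815, 520.295, 235.976] pointing down, gripper open.
Joint ranges: [-177.97, 177.97], [-48.28, 115.42], [12.27, 149.76], [-77.06, 257.06], [2.81, 150.46], [-146.56, 146.56]. Speed limits (degrees/s): [147.25, 147.25, 180, 180, 180, 180].

### API

Orientations are given as [roll, pitch, yaw] about the fixed x, y, z axes, in that order (R = Rz(yaw) Ry(pitch) Rx(roll)).
In Python, from workcell import state, grab_frame, camera_params, job_done, nose_length gives the robot as it stands.
- The arm moves only by the tool step_arm, never from a script. Its argument "plan" is a list that holds one entry, the list of rows, each a list of 5 numbers: the shift along the tool's x, y, z in cm, then the turn about the tool's z in rad, then the opening, from 0 (shut) to 1 (fully open). In form: [[[x, y, z, turn, gripper], ...]]. A call has 1 to 20 rows; each row is the pose to reach, as a shift and turn from the pose commanded when the call began, along the tool's axes at that moment; what a row does not reach only later rows make up. A row lasts 1/8 s, in which the tool goes at most 62.5 mm and 10.7 degrees, less where a joint would pass 70% of its speed; a pose out of reach is approached as far as the arm can. A call with a gripper value outside its range is refused whole. The fingers move at their own pace and stop on an object; "newtons" is the grip in N (left out, the last holds). Time passes only in rows, so rows that repeat a pose let the fingers close. It gives the time, the measured TCP pose, the force, the opening and the grip force at its end, in the units of the state.
- state(): the state, without advancing time (a new reading comes with each control period).
- grab_frame(name): name is "scene" or "top" or "wrist"; returns the picture (420x560x3 uint8, blue, green, red); there is no depth.
- camera_params(name): a dict with "camera_matrix" (3x3 intrinsics, pixels), "R" (3x3) and "t" (3): a world point X has camera coordinates R X + t; the wrist camera has in their place "mount" (4x4, takes a point from camera to tool coordinates, whose origin is the TCP and whose axes are the flange's). Camera axes: x right, y down, z forward; pixel columns grow to the right and rows downward; lengths in mm; the calibration is good to about 2 mm. A picture is of the moment at which its call begins: read the wrist's pose just before it. camera_params takes no time and is no camera call.
- job_done(): hands the job in; it is judged then, once.
The state is a dict: "time_s": time; "qpos": joint angles; "qvel": joint speeds; "effort": joint torques, N m; "ee_pos": TCP position; "ee_rot": TCP orientation; "force": force on the tool from outside, world axes, zero at the start; "torque": the same for the moment, N m; "gripper_width": finger opening in mm; "gripper_force": force on a finger pad.
Only numpy, scipy, OpenCV 4.12 (cv2) and the standard library are available. Lean on these libraries where they do the work, as an engineer would, in place of code of your own. Each camera call takes 0.05 s, during which the arm holds its last target. There are 200 camera calls.

### The job

Press the caddy's steel touch-latch lid at its red spot until it clicks, keep hold of it as it springs so that it rises gently instead of flying open, and leave it fully open. Lift the cream bin with the red handle straight up out of the caddy, tip it over the orange bowl so that all three creamer tubs land in the bowl, then stand the empty bin upright on the middle of the blue-grey wash mat and let go. Leave the other bin and everything else on the counter where it is.

Things in the scene. Friction and masses are not known exactly. Their poses are not given: they have to be found in the camera images.
- caddy: Fixed aluminium caddy, 104 mm deep (x), 246 wide (y), outer walls 100 high, red stripe on its near face. Origin: centre of its underside; +x points away from the robot (turned a little), z up. Floor 6 mm thick; two bays 84 (x) by 114 (y) mm centred at y = -60 and +60, parted by a wall 49 mm high. A steel lid covers both.
- caddy_lid (a joint): Lid angle, rad: 0 shut and latched, -0.06 pressed in to its stop (6 mm at the free edge), 1.7 fully open (just past upright, leaning away from the robot). Touch latch: pressed to the stop (about 8 to 10 N at the spot) it clicks at about -0.03 and stays unlatched. Once let go, a spring throws the lid up at over 8 rad/s unless held back; from about 1.4 rad it goes gently to 1.7 by itself and stays.
- lid_spot (a point): Centre of the red spot, 26 mm across, on the lid's top face, mid-width, 90 mm from the hinge axis, 14 from the free edge. Moves with the lid. Shut, it is 112 mm above the counter. Lid plate 6 mm thick, 246 wide, no handle. The spring lifts with 3 to 4 N here at first, fading as it opens: a fingertip kept on the top face and drawn back along the arc lets it rise slowly.
- lid_hinge (a point): Middle of the lid's hinge axis, along the caddy's y at its far (+x) top edge, 106 mm above the counter, level with the underside of the shut lid. The free edge is on the robot's side, 104 mm away; it rises and swings away from the robot. Axes as the caddy's.
- bin_mid (a point): Centre (18 mm up) of the cream bin with RED handle, loose, 160 g, holding the tubs, in either bay, 2 mm play all round, axes as the caddy's, z out of the open top. 80 mm (x) by 110 (y), walls 36 high, 3 thick; the -y wall slopes out (60 degrees off upright) as pouring lip, edge at y = -52, z = +18 mm from here. Smooth: tubs slide at 8 degrees of slope, so tip it 45 to 60 degrees, lip down.
- bin_bar (a point): Centre of the bin's red rubber-covered handle bar, 84 mm above the bin's underside: 66 mm above and 8 mm in the bin's +y from bin_mid. Bar 80 mm long along x, 12 mm thick (y), 16 mm high, spanning the open top; pinch it across y. Axes as bin_mid.
- stirrer_mid (a point): Centre (half-way up) of the grey insert bin with the TEAL handle, full of stirrers, in the other bay; same shape. Bystander.
- tub1_mid (a point): Centre of a sealed creamer tub, white with a foil top, 26 mm across, 18 mm tall, 15 g, loose in the cream bin.
- tub2_mid (a point): Centre of a sealed creamer tub, white with a foil top, 26 mm across, 18 mm tall, 15 g, loose in the cream bin.
- tub3_mid (a point): Centre of a sealed creamer tub, white with a foil top, 26 mm across, 18 mm tall, 15 g, loose in the cream bin.
- bowl: Orange melamine bowl, loose, 250 g, 160 mm across the rim, 60 mm tall. Origin: centre of its underside.
- mat: Dark blue-grey square wash mat, fixed, 160 mm square, 4 mm thick. Origin: centre of its underside. It and the bowl may have changed places.
- toothpicks: Bystander: pewter-coloured toothpick dispenser, 60 mm across, 88 mm tall. Origin: centre of its underside.
- straw_jar: Bystander: glass straw jar with chrome lid, 90 mm across, 165 mm tall. Origin: centre of its underside.
- sugar_pourer: Bystander: clear sugar pourer with steel spout, 72 mm across, 137 mm tall. Origin: centre of its underside.
- salt: Bystander: small glass salt shaker with steel cap, 42 mm across, 67 mm tall. Origin: centre of its underside.
- mug: Bystander: white mug, 80 mm across, 92 mm tall, with a handle. Origin: centre of its underside.
- sauce: Bystander: red sauce bottle, 58 mm across, 180 mm tall. Origin: centre of its underside.
Not all that is in view belongs to the job. There is more than one size of the bowl; the job needs the larger.

How it is judged:
By the outcome, as a careful person would: the job done as asked, in the order asked, and still so for the second after the job is handed in, with the robot touching nothing.
It also fails if it takes over 59 s, if anything falls off the work surface, if the arm or the gripper's body presses on something with over 40 N, if the wrist force passes 120 N, or if a joint passes its speed limit or range.

## Working session

There is one attempt and no reset: what is moved stays moved. The work goes in short steps, Python scripts to look and compute and a tool call to move; the robot and the scene stay as the last step left them, time stands still between calls to the robot, and variables do not carry over. Pictures are saved under pics/ and viewed, at most 10 in all, crops included, and the job is handed in when it is done.

Besides the shell and the picture viewer there is one more tool, called after ">>>" as name(argument=value, ...), one argument or row to a line, values as JSON. step_arm: Moves the arm, as the interface text tells. Its arguments: {"type":"object","properties":{"plan":{"type":"array","items":{"type":"array","items":{"type":"array","items":{"type":"number"}}}},"newtons":{"type":"number"}},"required":["plan"]}

```bash
ls; mkdir -p pics
python3 - <<'E'
from workcell import *
import cv2,numpy as np
print(state());print(nose_length if not callable(nose_length) else nose_length())
for n in("scene","top"):
    cv2.imwrite(f"pics/{n}0.png",cv2.resize(grab_frame(n),(800,600),interpolation=cv2.INTER_CUBIC))
    print(camera_params(n))
print(camera_params("wrist"))
E
```

```text
pics
{'time_s': 0.0, 'qpos': array([ 6.36545169e+01,  1.83519931e+01,  8.97091873e+01, -5.95012115e-04,
        7.20415497e+01, -1.14563218e+00]), 'qvel': array([ 0.16049252, -0.08798634, -0.06121833,  0.06033861, -0.04221544,
       -0.02510005]), 'effort': array([ 1.63553359e-04, -4.12463272e+01, -2.31973761e+01,  7.27636297e-02,
        4.56242077e-02, -1.26589575e-04]), 'ee_pos': array([244.60959973, 519.84897038, 235.09785976]), 'ee_rot': array([-1.79897279e+02, -1.48837458e-03,  1.54800332e+02]), 'force': array([ 0.64920358,  0.13825943, -0.0897632 ]), 'torque': array([ 0.04717825, -0.06860181, -0.06497622]), 'gripper_force': 0.0, 'gripper_width': 91.2740327659611}
22.0
{'camera_matrix': array([[415.57873108,   0.        , 276.50092484],
       [  0.        , 415.57873108, 208.75598322],
       [  0.        ,   0.        ,   1.        ]]), 'R': array([[ 0.87382082,  0.4862352 , -0.0035373 ],
       [ 0.32798781, -0.59477133, -0.73394214],
       [-0.35897238,  0.64017373, -0.67920279]]), 't': array([-503.11146073,  -70.65453389, 1430.14781403])}
{'camera_matrix': array([[450.99
[... 210 characters left out ...]
   [-9.91293887e-01,  8.73709644e-04, -1.31664977e-01],
       [ 1.31641514e-01, -1.34327280e-02, -9.91206373e-01]]), 't': array([  27.13592917,  558.23845656, 1531.05185935])}
{'camera_matrix': array([[360.27687788,   0.        , 282.32598883],
       [  0.        , 360.27687788, 209.67478964],
       [  0.        ,   0.        ,   1.        ]]), 'mount': array([[-1.16899209e-04, -9.67904951e-01, -2.51316518e-01,
         6.96889091e+01],
       [ 9.99999931e-01, -2.02027342e-04,  3.12928350e-04,
         4.20997092e-01],
       [-3.53657707e-04, -2.51316464e-01,  9.67904907e-01,
        -1.48949460e+02],
       [ 0.00000000e+00,  0.00000000e+00,  0.00000000e+00,
         1.00000000e+00]])}
```

View pics/scene0.png

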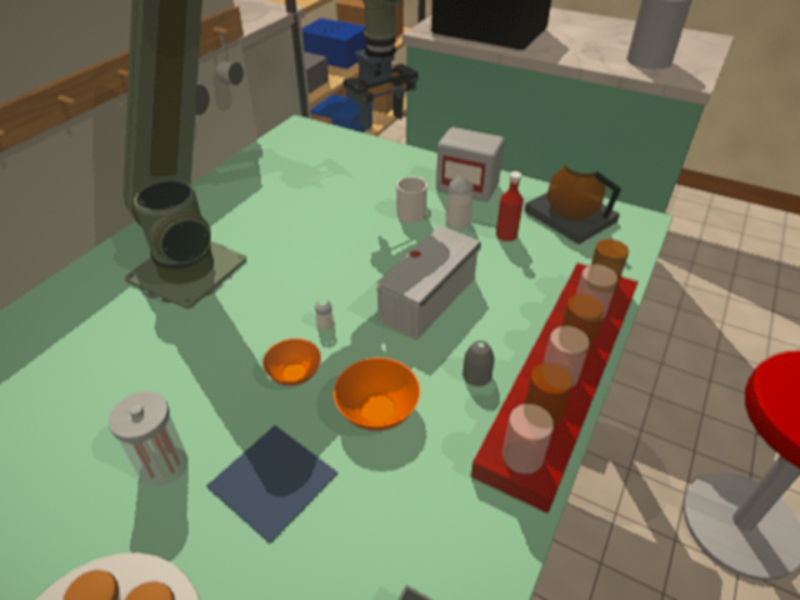

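View pics/top0.png

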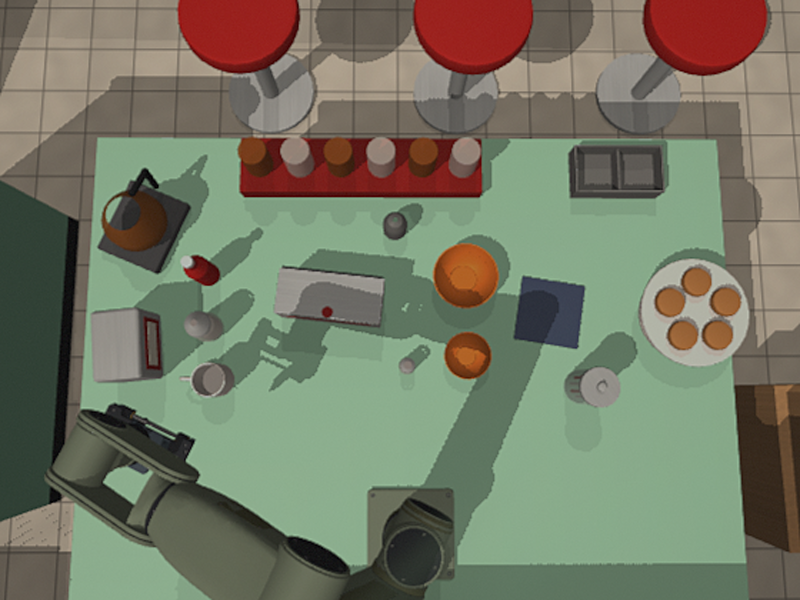

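The scene shows the caddy (top view lid corners at about (280,267), (384,277), (381,326), (275,315)), red spot at (327,312), the big bowl at (466,275) and the mat at (549,312). Next I enlarge the view and measure.

```bash
cat > h.py <<'E'
from workcell import *
import cv2,numpy as np
from scipy.spatial.transform import Rotation as Ro
def ray(n,u,v,z,st=None):
    p=camera_params(n);d=np.linalg.inv(p["camera_matrix"])@[u,v,1]
    if n=="wrist":
        R=Ro.from_euler("xyz",st["ee_rot"],degrees=True).as_matrix();m=p["mount"]
        c=R@m[:3,3]+st["ee_pos"];d=R@m[:3,:3]@d
    else: c=-p["R"].T@p["t"];d=p["R"].T@d
    return c+d*(z-c[2])/d[2]
def proj(n,X):
    p=camera_params(n);q=p["camera_matrix"]@(p["R"]@np.array(X,float)+p["t"]);return q[:2]/q[2]
def tool(X,st=None,rot=None):
    st=st or state();R=Ro.from_euler("xyz",st["ee_rot"] if rot is None else rot,degrees=True).as_matrix()
    return R.T@(np.array(X)-st["ee_pos"])/10
E
python3 - <<'E'
from h import *
f=grab_frame("top")
cv2.imwrite("pics/c1.png",cv2.resize(f[165:265,185:285],(800,600)[:1]*1+(600,) if 0 else (600,600),interpolation=cv2.INTER_CUBIC))
cv2.imwrite("pics/c2.png",cv2.resize(f[160:260,290:420],(780,600),interpolation=cv2.INTER_CUBIC))
hsv=cv2.cvtColor(f,cv2.COLOR_BGR2HSV).astype(int)
s=f.astype(int);red=(s[...,2]>90)&(s[...,1]<60)&(s[...,0]<60)
m=np.zeros(f.shape[:2],bool);m[190:235,190:275]=1
v,u=np.nonzero(red&m);print("spot",u.mean(),v.mean(),len(u),ray("top",u.mean(),v.mean(),112))
mm=np.zeros_like(m);mm[185:255,350:420]=1
mat=((s[...,0]-s[...,1])>5)&mm;v,u=np.nonzero(mat)
r=cv2.minAreaRect(np.c_[u,v].astype(np.float32));print("mat",r,ray("top",*r[0],4),[ray("top",*q,4)[:2].round() for q in cv2.boxPoints(r)])
org=(hsv[...,0]>6)&(hsv[...,0]<20)&(hsv[...,1]>190);mb=np.zeros_like(m);mb[160:222,295:360]=1
v,u=np.nonzero(org&mb);c=cv2.convexHull(np.c_[u,v].astype(np.int32));e=cv2.fitEllipse(c);print("bowl",e,ray("top",*e[0],60))
E
```

```text
spot 222.16666666666666 218.25 12 [513.86560755 214.01294491 112.        ]
mat ((384.44696044921875, 218.33151245117188), (44.829803466796875, 43.8028678894043), 9.090276718139648) [ 524.71912675 -348.92524345    4.        ] [array([ 461., -256.]), array([ 615., -285.]), array([ 590., -443.]), array([ 435., -412.])]
bowl ((325.73773193359375, 192.72845458984375), (43.90739059448242, 44.5233268737793), 111.71591186523438) [ 607.54350667 -135.05962535   60.        ]
```

View pics/c1.png

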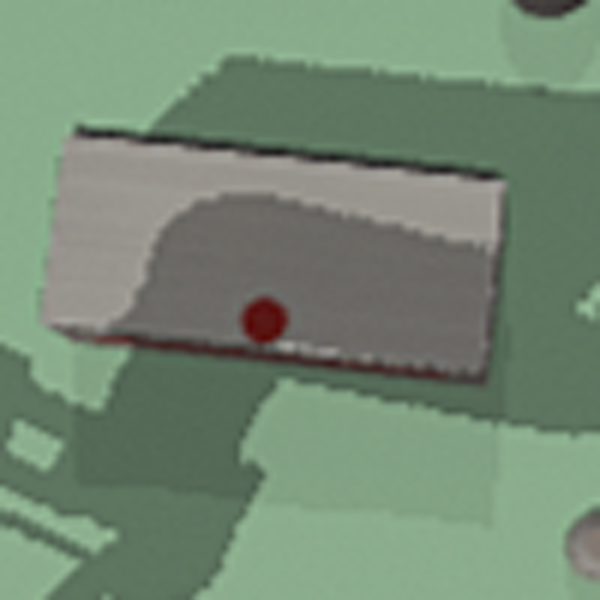

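View pics/c2.png

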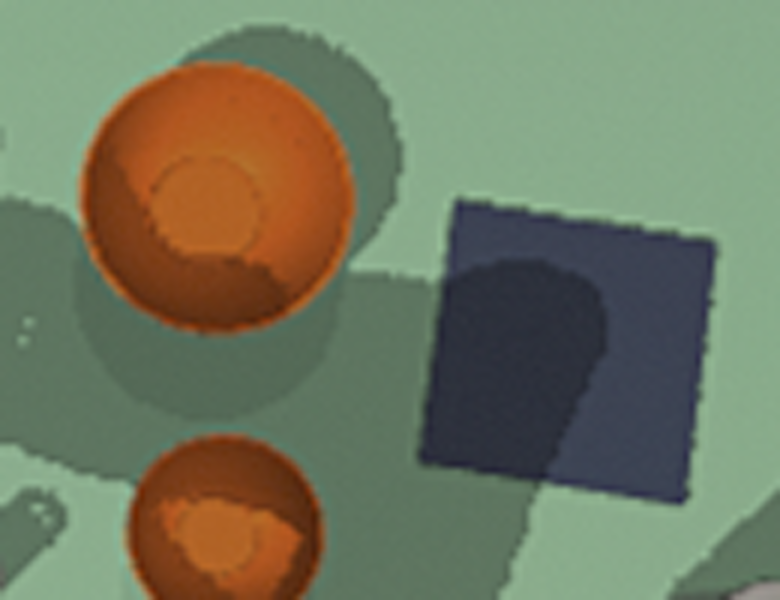

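Crop 1: spot at (264,320), lid corners about (70,137), (505,182), (488,375), (45,325). Crop 2: bowl rim centred at (217,197) and mat corners as fitted.

Run:
```python
from h import *
c=lambda x,y:((x+.5)/6-.5+185,(y+.5)/6-.5+165)
sp=ray("top",*c(264,320),112);print("spot",sp)
P=[ray("top",*c(*q),112) for q in((70,137),(505,182),(488,375),(45,325))]
for p in P:print(p.round(1))
e=P[0]-P[1];print("edge far",np.degrees(np.arctan2(e[1],e[0]))-90,np.linalg.norm(e)); e2=P[3]-P[2];print(np.degrees(np.arctan2(e2[1],e2[0]))-90,np.linalg.norm(e2))
e=(P[0]+P[1]-P[2]-P[3])/2;print("x",np.degrees(np.arctan2(e[1],e[0])),np.linalg.norm(e),np.mean(P,0))
for n,q,z in(("toothpick",(395,222),70),("salt",(406,366),60),("sauce",(203,270),100)):print(n,ray("top",q[0]/1.4286,q[1]/1.4286,z).round())
# scene spot check
f=grab_frame("scene").astype(int);r=(f[...,2]>70)&(f[...,1]<50)&(f[...,0]<50)
m=np.zeros_like(r);m[165:192,275:305]=1;v,u=np.nonzero(r&m);print(len(u),"spot scene",ray("scene",u.mean(),v.mean(),112))
```

```text
spot [514.9445016  192.93016276 112.        ]
[616.9 301.3 112. ]
[591.6  60.7 112. ]
[484.5  70.  112. ]
[512.3 312.8 112. ]
edge far -6.009335567934485 241.96933481521816
-6.542463745599619 244.38138837684232
x -5.58758891928825 106.34435109803651 [551.3265578  186.20222977 112.        ]
toothpick [737.  34.  70.]
salt [390.   9.  60.]
sauce [614. 484. 100.]
8 spot scene [518.91706313 192.4058443  112.        ]
```

Run:
```python
from h import *
print(tool([516,193,235.1]),tool([516,193,144]))
```

```text
[-38.47334098 -18.04221327   0.05275915] [-38.4736871  -18.03304809   9.16275453]
```

>>> step_arm(
  plan=[
    [[-4,-1.9,0,-0.05,0],[-8,-3.8,0,-0.1,0],[-12,-5.6,0,-0.15,0],[-16,-7.5,0,-0.2,0],[-20,-9.4,0,-0.25,0],[-24,-11.3,0,-0.3,0],[-28,-13.1,0,-0.333,0],[-32,-15,1,-0.333,0],[-36,-17,3,-0.333,0],[-38.47,-18.03,5,-0.333,0],[-38.47,-18.03,7.5,-0.333,0],[-38.47,-18.03,9.1,-0.333,0],[-38.47,-18.03,9.1,-0.333,0],[-38.47,-18.03,9.1,-0.333,0]],
  ],
)

```text
time_s: 1.95
ee_pos: [516.5, 193.9, 145.8]
ee_rot: [180.0, 0.1, 173.9]
force: [0.7, -0.2, 0.9]
gripper_width: 0.5
gripper_force: 0.0
```

>>> step_arm(
  plan=[
    [[0,-0.1,0.8,0,0],[0,-0.1,1.1,0,0],[0,-0.1,1.3,0,0],[0,-0.1,1.5,0,0],[0,-0.1,1.65,0,0],[0,-0.1,1.75,0,0],[0,-0.1,1.75,0,0]],
  ],
)

```text
time_s: 2.82
ee_pos: [515.7, 192.5, 129.7]
ee_rot: [180.0, 0.0, 173.9]
force: [-5.7, -1.2, 12.6]
gripper_width: 0.2
gripper_force: 6.6
```

Run:
```python
import numpy as np
th=np.r_[np.linspace(.0,.7,20),np.linspace(.735,1.42,20)]
s=np.interp(th,[0,.5],[100,78]);X=-s*np.cos(th)+6*np.sin(th)+16;Z=s*np.sin(th)+6*np.cos(th)
tx=-(X+90)/10;tz=-(Z+.5)/10
tx[20:]-=tx[19];tz[20:]-=tz[19]
for a,b in((0,20),(20,40)):print([[round(x,2),0,round(z,2),0,0] for x,z in zip(tx[a:b],tz[a:b])])
```

```text
[[np.float64(-0.6), 0, np.float64(-0.65), 0, 0], [np.float64(-0.79), 0, np.float64(-1.01), 0, 0], [np.float64(-0.99), 0, np.float64(-1.36), 0, 0], [np.float64(-1.21), 0, np.float64(-1.7), 0, 0], [np.float64(-1.44), 0, np.float64(-2.02), 0, 0], [np.float64(-1.68), 0, np.float64(-2.32), 0, 0], [np.float64(-1.92), 0, np.float64(-2.61), 0, 0], [np.float64(-2.18), 0, np.float64(-2.89), 0, 0], [np.float64(-2.45), 0, np.float64(-3.15), 0, 0], [np.float64(-2.72), 0, np.float64(-3.4), 0, 0], [np.float64(-3.0), 0, np.float64(-3.63), 0, 0], [np.float64(-3.29), 0, np.float64(-3.84), 0, 0], [np.float64(-3.58), 0, np.float64(-4.04), 0, 0], [np.float64(-3.87), 0, np.float64(-4.22), 0, 0], [np.float64(-4.11), 0, np.float64(-4.42), 0, 0], [np.float64(-4.28), 0, np.float64(-4.66), 0, 0], [np.float64(-4.45), 0, np.float64(-4.88), 0, 0], [np.float64(-4.63), 0, np.float64(-5.11), 0, 0], [np.float64(-4.82), 0, np.float64(-5.32), 0, 0], [np.float64(-5.02), 0, np.float64(-5.53), 0, 0]]
[[np.float64(-0.2), 0, np.float64(-0.19), 0, 0], [np.float64(-0.4), 0, np.float64(-0.38), 0, 0], [np.float64(-0.62), 0, np.
[... 153 characters left out ...]
(-1.07), 0, 0], [np.float64(-1.54), 0, np.float64(-1.22), 0, 0], [np.float64(-1.78), 0, np.float64(-1.36), 0, 0], [np.float64(-2.03), 0, np.float64(-1.49), 0, 0], [np.float64(-2.29), 0, np.float64(-1.61), 0, 0], [np.float64(-2.54), 0, np.float64(-1.73), 0, 0], [np.float64(-2.81), 0, np.float64(-1.83), 0, 0], [np.float64(-3.07), 0, np.float64(-1.93), 0, 0], [np.float64(-3.34), 0, np.float64(-2.01), 0, 0], [np.float64(-3.61), 0, np.float64(-2.09), 0, 0], [np.float64(-3.89), 0, np.float64(-2.15), 0, 0], [np.float64(-4.16), 0, np.float64(-2.21), 0, 0], [np.float64(-4.44), 0, np.float64(-2.26), 0, 0], [np.float64(-4.72), 0, np.float64(-2.29), 0, 0], [np.float64(-5.0), 0, np.float64(-2.32), 0, 0]]
```

>>> step_arm(
  plan=[
    [[-0.3,0,-0.3,0,0],[-0.6,0,-0.7,0,0],[-0.99,0,-1.36,0,0],[-1.21,0,-1.7,0,0],[-1.44,0,-2.02,0,0],[-1.68,0,-2.32,0,0],[-1.92,0,-2.61,0,0],[-2.18,0,-2.89,0,0],[-2.45,0,-3.15,0,0],[-2.72,0,-3.4,0,0],[-3.0,0,-3.63,0,0],[-3.29,0,-3.84,0,0],[-3.58,0,-4.04,0,0],[-3.87,0,-4.22,0,0],[-4.11,0,-4.42,0,0],[-4.28,0,-4.66,0,0],[-4.45,0,-4.88,0,0],[-4.63,0,-5.11,0,0],[-4.82,0,-5.32,0,0],[-5.02,0,-5.53,0,0]],
  ],
)

```text
time_s: 5.32
ee_pos: [566.2, 187.0, 182.9]
ee_rot: [180.0, 0.0, 173.9]
force: [0.7, -0.0, 1.9]
gripper_width: 0.4
gripper_force: 1.2
```

>>> step_arm(
  plan=[
    [[-0.2,0,-0.19,0,0],[-0.4,0,-0.38,0,0],[-0.62,0,-0.57,0,0],[-0.84,0,-0.74,0,0],[-1.07,0,-0.91,0,0],[-1.3,0,-1.07,0,0],[-1.54,0,-1.22,0,0],[-1.78,0,-1.36,0,0],[-2.03,0,-1.49,0,0],[-2.29,0,-1.61,0,0],[-2.54,0,-1.73,0,0],[-2.81,0,-1.83,0,0],[-3.07,0,-1.93,0,0],[-3.34,0,-2.01,0,0],[-3.61,0,-2.09,0,0],[-3.89,0,-2.15,0,0],[-4.16,0,-2.21,0,0],[-4.44,0,-2.26,0,0],[-4.72,0,-2.29,0,0],[-5.0,0,-2.32,0,0]],
  ],
)

```text
time_s: 7.82
ee_pos: [615.8, 181.7, 205.9]
ee_rot: [180.0, -0.0, 173.9]
force: [1.8, -0.4, 0.9]
gripper_width: 0.6
gripper_force: 0.5
```

>>> step_arm(
  plan=[
    [[-0.4,0,-0.8,0,0],[-1,0,-3,0,0],[-1.5,0,-6.5,0,0],[-1,0,-9,0,0],[2,0,-10,0,0.5],[6,0,-10,0,0.5],[6,0,-10,0,0.5],[6,0,-10,0,0.5]],
  ],
)

```text
time_s: 8.82
ee_pos: [556.3, 188.2, 306.4]
ee_rot: [180.0, 0.0, 173.9]
force: [-0.4, -0.1, -0.2]
gripper_width: 37.6
gripper_force: 0.0
```

Run:
```python
from h import *
s=state();print(s["ee_pos"],s["ee_rot"],s["time_s"])
np.save("s1.npy",np.r_[s["ee_pos"],s["ee_rot"]])
f=grab_frame("wrist");cv2.imwrite("pics/w1.png",cv2.resize(f,(800,600),interpolation=cv2.INTER_CUBIC))
```

```text
[556.34455612 188.16773501 306.37048979] [1.79982079e+02 4.42302676e-02 1.73893180e+02] 8.825
```

View pics/w1.png

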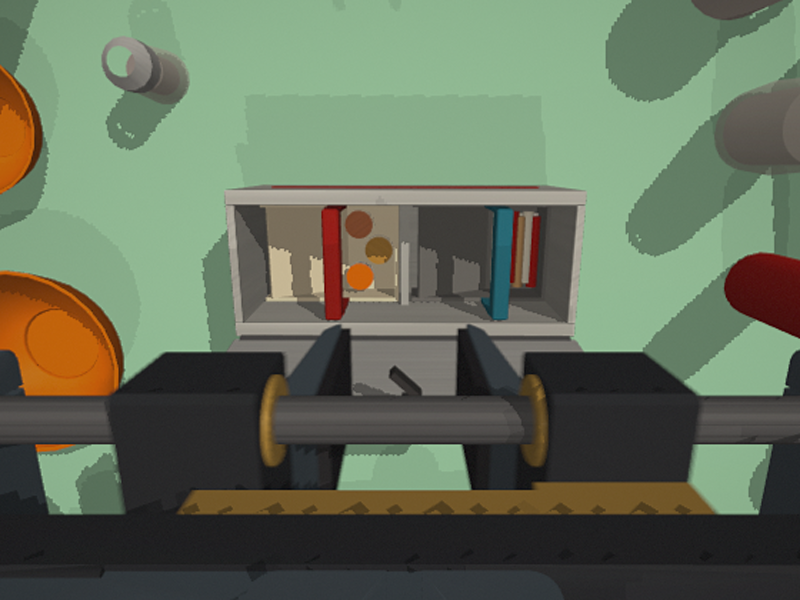

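The wrist view shows the lid open, the red-handled bin in the left (-y) bay with its bar at about (332,262), three tubs to the right of the bar at (359,225), (378,250), (359,277), and the teal bin to the right.

Run:
```python
from h import *
a=np.load("s1.npy");s=dict(ee_pos=a[:3],ee_rot=a[3:])
g=lambda x,y,z:ray("wrist",(x+.5)*.7-.5,(y+.5)*.7-.5,z,s)
for q in((332,207),(334,314)):print(g(*q,98))
for n,q in dict(tl=(226,190),tr=(586,190),br=(576,336),bl=(236,336)).items():print(n,g(*q,100))
c=np.array([554,189]);ex=np.array([.9943,-.1063]);ey=np.array([.1063,.9943])
b=c-52*ey;print("model bar",b,"tool from here:",tool([*b,90]))
p=(g(332,207,98)+g(334,312,98))/2;print(p,tool([p[0],p[1],90]))
```

```text
[509.10624882 144.20572539  98.        ]
[584.84549029 134.85716175  98.        ]
tl [490.12294688  74.89238971 100.        ]
tr [516.0376228  316.78446685 100.        ]
br [619.54556635 307.72881789 100.        ]
bl [593.18616261  62.07641278 100.        ]
model bar [548.4724 137.2964] tool from here: [ 0.27963214 -5.13817525 21.60317233]
[546.2316013  139.63689944  98.        ] [ 0.52740771 -4.92937289 21.60310211]
```

>>> step_arm(
  plan=[
    [[0.2,-2.5,3,0,0.5],[0.4,-5,8,0,0.5],[0.4,-5,13,0,0.5],[0.4,-5,17,0,0.5],[0.4,-5,19.5,0,0.5],[0.4,-5,21.1,0,0.5],[0.4,-5,21.3,0,0.5],[0.4,-5,21.3,0,0],[0.4,-5,21.3,0,0],[0.4,-5,21.3,0,0],[0.4,-5,21.3,0,0],[0.4,-5,21.3,0,0]],
  ],
  newtons=30,
)

```text
time_s: 10.38
ee_pos: [546.9, 138.9, 93.4]
ee_rot: [180.0, 0.0, 173.9]
force: [0.1, -0.5, 3.3]
gripper_width: 11.7
gripper_force: 30.0
```

>>> step_arm(
  plan=[
    [[0,0,-0.5,0,0],[0,0,-1.5,0,0],[0,0,-3,0,0],[0,0,-5,0,0],[0,0,-7.5,0,0],[0,0,-10,0,0],[0,0,-12.5,0,0],[0,0,-14,0,0],[0,0,-14.5,0,0],[0,0,-14.5,0,0]],
  ],
)

```text
time_s: 11.62
ee_pos: [546.4, 138.7, 237.7]
ee_rot: [-180.0, -0.0, 173.9]
force: [-0.0, 0.3, -2.0]
gripper_width: 11.9
gripper_force: 30.0
```

Run:
```python
from h import *
s=state();print(s["force"],s["gripper_width"],s["ee_pos"],tool([525.9,-341,91]))
```

```text
[-0.02586707  0.3000523  -1.95916291] 11.881552546295307 [546.44816838 138.71794414 237.67797351] [ -3.07991978 -47.91552625  14.67228847]
```

>>> step_arm(
  plan=[
    [[-0.1,-0.8,0,0,0],[-0.2,-2.4,0,0,0],[-0.3,-5,0,0,0],[-0.5,-8.5,0,0,0],[-0.8,-12.5,0,0,0],[-1.1,-16.5,0,0,0],[-1.3,-20.5,0,0,0],[-1.6,-24.5,0,0,0],[-1.8,-28.5,0,0,0],[-2.1,-32.5,0,0,0],[-2.4,-36.5,0,0,0],[-2.6,-40.5,0,0,0],[-2.8,-43.5,0.5,0,0],[-3,-45.8,2,0,0],[-3.1,-47.3,4,0,0],[-3.1,-47.9,6.5,0,0],[-3.1,-47.9,9,0,0],[-3.1,-47.9,11.5,0,0],[-3.1,-47.9,13,0,0],[-3.1,-47.9,13.8,0,0]],
  ],
)

```text
time_s: 14.12
ee_pos: [526.1, -340.3, 98.5]
ee_rot: [179.9, -0.1, 173.9]
force: [-0.0, 0.3, -1.9]
gripper_width: 12.0
gripper_force: 30.0
```

Run:
```python
from h import *
f=grab_frame("top");s=state();print(s["ee_pos"],tool([525.9,-341,91]))
cv2.imwrite("pics/t2.png",cv2.resize(f[150:270,290:450],(800,600),interpolation=cv2.INTER_CUBIC))
```

```text
[ 525.97093094 -340.24759883   98.14326873] [-0.00238725 -0.07645463  0.71422914]
```

View pics/t2.png

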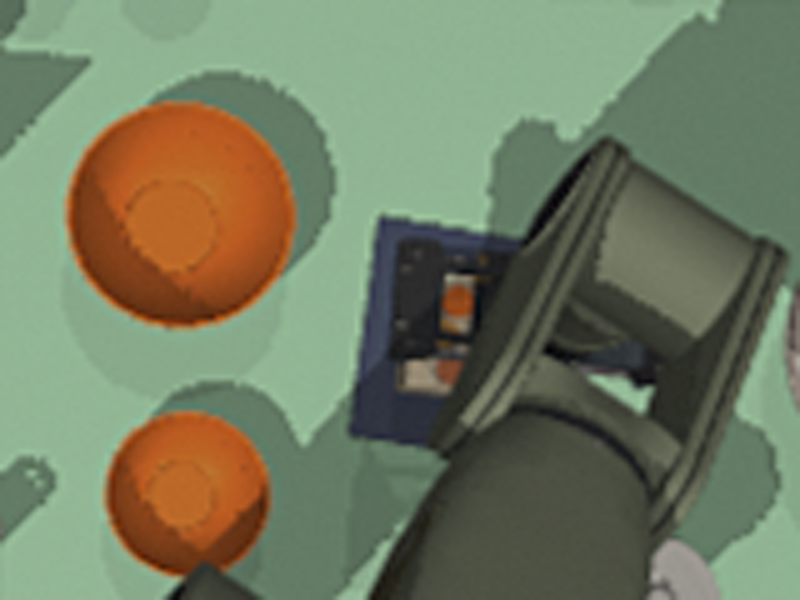

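>>> step_arm(
  plan=[
    [[0,-0.1,0.4,0,0],[0,-0.1,0.65,0,0],[0,-0.1,0.75,0,0],[0,-0.1,0.75,0,0.4],[0,-0.1,0.75,0,0.4],[0,-0.1,0.75,0,0.4],[0,-0.1,-1,0,0.4],[0,-0.1,-5,0,0.5],[0,-0.1,-10,0,0.6],[0,-0.1,-15,0,0.8],[0,-0.1,-17,0,1],[0,-0.1,-17,0,1]],
  ],
)

```text
time_s: 15.68
ee_pos: [527.1, -342.2, 273.2]
ee_rot: [-179.8, 0.3, 173.9]
force: [-0.5, 0.6, -0.4]
gripper_width: 82.0
gripper_force: 0.0
```

Run:
```python
from h import *
s=state();print(s["ee_pos"],s["ee_rot"],s["qpos"],s["time_s"])
np.save("s2.npy",np.r_[s["ee_pos"],s["ee_rot"]])
f=grab_frame("wrist");cv2.imwrite("pics/w2.png",cv2.resize(f,(800,600),interpolation=cv2.INTER_CUBIC))
```

```text
[ 527.05985608 -342.2389704   273.16116506] [-179.84627854    0.29853607  173.88188413] [-3.40476731e+01  2.19735488e+01  7.87415998e+01  4.08822768e-03
  7.89490870e+01 -1.17929929e+02] 15.675
```

View pics/w2.png

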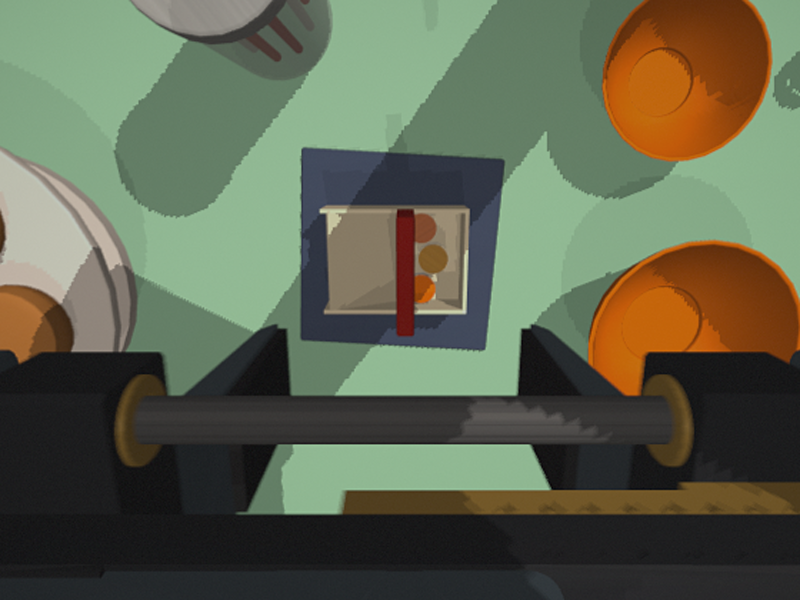

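The wrist view shows the bin upright on the mat (rim corners about (321,207), (469,207), (467,315), (324,313); bar top (405,210)-(405,333)), with the tubs right of the bar.

Run:
```python
from h import *
a=np.load("s2.npy");s=dict(ee_pos=a[:3],ee_rot=a[3:])
g=lambda x,y,z:ray("wrist",(x+.5)*.7-.5,(y+.5)*.7-.5,z,s)
ex=np.array([.9943,-.1063]);ey=np.array([.1063,.9943])
for q in((321,207),(469,207),(467,315),(324,313)):
    p=g(*q,40)[:2];print("rim",p,p@ex,p@ey)
for q in((405,210),(405,333)):
    p=g(*q,96)[:2];print("bar",p,p@ex,p@ey)
for q in((302,149),(504,160),(485,350),(302,340)):
    p=g(*q,4);print("mat",p)
print(np.array([525,-349])@ex,np.array([525,-349])@ey)
```

```text
rim [ 481.43803863 -398.57953465] 521.0628463399084 -345.13076779298046
rim [ 492.98371459 -290.79850379] 521.0855883666452 -236.7367834580805
rim [ 575.08874164 -298.46068251] 603.5371063666588 -235.62752337865837
rim [ 561.7684883  -408.21510473] 601.9596735501572 -346.17228832652154
bar [ 485.31067877 -337.12095165] 518.3803650569921 -283.6108370755049
bar [ 565.88545925 -345.70886213] 599.4087641810167 -283.5846972993698
mat [ 437.95823151 -412.79099542    4.        ]
mat [ 463.0282378  -256.76480976    4.        ]
mat [ 619.23210305 -282.03638082    4.        ]
mat [ 593.52587851 -437.49525307    4.        ]
559.1062 -291.2032
```

>>> step_arm(
  plan=[
    [[0,0.6,0,0.17,1],[0,1.2,0,0.35,1],[0,1.8,0,0.52,1],[0,2.5,0,0.7,1],[0,3.1,0,0.87,1],[0,3.7,1,1.05,1],[0,4.4,2,1.22,1],[0,5,4,1.4,1],[0,5,7,1.571,1],[0,5,10,1.571,1],[0,5,13,1.571,1],[0,5,15.5,1.571,1],[0,5,16.5,1.571,1],[0,5,16.5,1.571,1]],
  ],
)

```text
time_s: 17.48
ee_pos: [531.1, -291.7, 103.9]
ee_rot: [-179.9, -0.1, 83.9]
force: [-0.1, 0.1, -0.1]
gripper_width: 91.1
gripper_force: 0.0
```

Run:
```python
from h import *
s=state();print(s["ee_pos"],s["ee_rot"],s["time_s"],s["gripper_width"])
ex=np.array([.9943,-.1063]);ey=np.array([.1063,.9943]);p=s["ee_pos"][:2];print(p@ex,p@ey)
np.save("s3.npy",np.r_[s["ee_pos"],s["ee_rot"]])
f=grab_frame("wrist");cv2.imwrite("pics/w3.png",cv2.resize(f,(800,600),interpolation=cv2.INTER_CUBIC))
```

```text
[ 531.1133671  -291.72968164  103.92569922] [-1.79875820e+02 -5.95254334e-02  8.38684059e+01] 17.475 91.07252224781934
559.0968860648888 -233.60947153615209
```

View pics/w3.png

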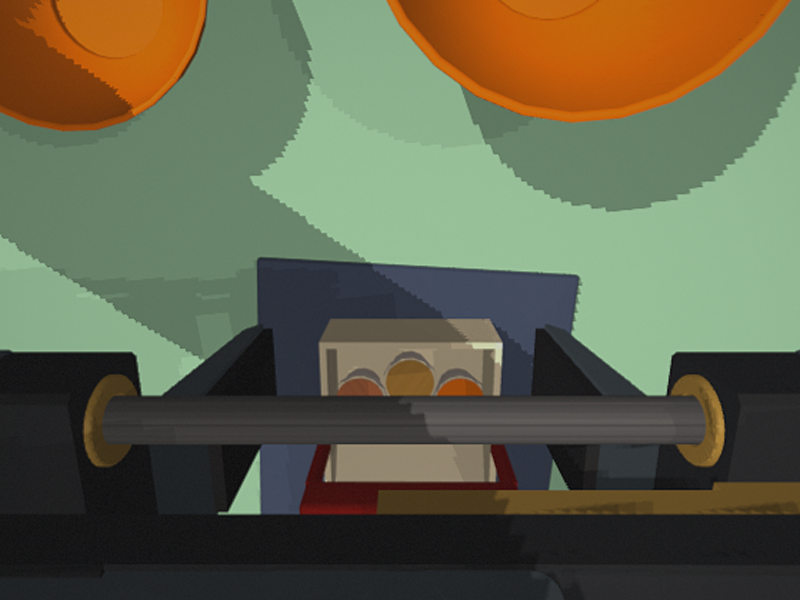

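The bin's back wall spans 319–502 px at the rim, about 3 mm to the right of the finger midline (403), so I shift by that before descending.

>>> step_arm(
  plan=[
    [[0,0.28,1.5,0,1],[0,0.28,3,0,1],[0,0.28,4.5,0,1],[0,0.28,6,0,1],[0,0.28,7,0,1],[0,0.28,7.2,0,1],[0,0.28,7.2,0,0.5],[0,0.28,7.2,0,0.5],[0,0.28,7.2,0,0.5]],
  ],
  newtons=40,
)

```text
time_s: 18.65
ee_pos: [534.7, -292.4, 33.3]
ee_rot: [180.0, 0.0, 83.9]
force: [0.4, 0.8, -0.6]
gripper_width: 79.9
gripper_force: 40.0
```

>>> step_arm(
  plan=[
    [[0,0,-0.5,0,0.5],[0,0,-1.5,0,0.5],[0,0,-3,0,0.5],[0,0,-5,0,0.5],[0,0,-7.5,0,0.5],[0,0,-10,0,0.5],[0,0,-12.5,0,0.5],[1,0.2,-14,0,0.5],[3,0.7,-14.7,0,0.5],[6,1.4,-14.7,0,0.5],[9,2.1,-14.7,0,0.5],[12,2.8,-14.7,0,0.5],[15,3.5,-14.7,0,0.5],[18,4.2,-14.7,0,0.5],[20.5,4.8,-14.7,0,0.5],[22.5,5.3,-14.7,0,0.5],[23.5,5.5,-14.7,0,0.5],[23.9,5.6,-14.7,0,0.5],[23.9,5.6,-14.7,0,0.5]],
  ],
)

```text
time_s: 21.02
ee_pos: [615.5, -61.0, 179.9]
ee_rot: [-180.0, 0.0, 83.9]
force: [0.8, -0.2, -1.1]
gripper_width: 79.7
gripper_force: 40.0
```

Run:
```python
from h import *
s=state();print(s["ee_pos"],s["torque"],s["gripper_width"])
f=grab_frame("scene");w=grab_frame("wrist")
a=cv2.resize(f[180:330,180:340],(427,400),interpolation=cv2.INTER_CUBIC);b=cv2.resize(w[100:],(372,300))
o=np.zeros((400,800,3),np.uint8);o[:,:427]=a;o[:300,427:799]=b;cv2.imwrite("pics/p1.png",o)
```

```text
[615.54699892 -60.98204076 179.87307911] [ 0.0197612   0.07808618 -0.03081537] 79.69708612432952
```

View pics/p1.png

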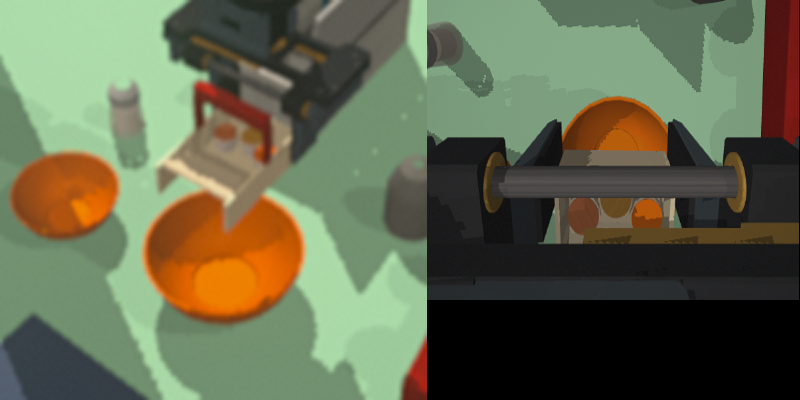

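The picture shows the bin held level by its side walls, lip over the bowl, with all three tubs inside. Now I ease the grip so that it tips by its own weight.

>>> step_arm(
  plan=[
    [[0,0,0,0,0.5],[0,0,0,0,0.5]],
  ],
  newtons=10,
)

```text
time_s: 21.38
ee_pos: [615.7, -61.4, 180.0]
ee_rot: [180.0, 0.0, 83.8]
force: [0.4, -0.0, -1.2]
gripper_width: 79.6
gripper_force: 10.0
```

```bash
cat >> h.py <<'E'
def look(bin_=True):
    "bin centroid (red handle) seen by the scene camera, tub-coloured pixels in it, and wrench"
    s=state();f=grab_frame("scene");i=f.astype(int)
    r=(i[...,2]>90)&(i[...,1]<50)&(i[...,0]<50);m=np.zeros_like(r);m[180:330,180:335]=1
    v,u=np.nonzero(r&m);print(s["time_s"],"red",len(u),u.mean() if len(u) else 0,v.mean() if len(u) else 0,"F",s["force"].round(2),"T",s["torque"].round(3),"w",s["gripper_width"].round(1),s["gripper_force"])
    return f
E
python3 -c "
from h import *
look()"
```

```text
Traceback (most recent call last):
  File "h.py", line 20, in look
    v,u=np.nonzero(r&m);print(s["time_s"],"red",len(u),u.mean() if len(u) else 0,v.mean() if len(u) else 0,"F",s["force"].round(2),"T",s["torque"].round(3),"w",s["gripper_width"].round(1),s["gripper_force"])
                                                                                                                                                                ^^^^^^^^^^^^^^^^^^^^^^^^
AttributeError: 'float' object has no attribute 'round'
```

```bash
sed -i 's/s\["gripper_width"\].round(1)/s["gripper_width"]/' h.py
python3 -c "
from h import *
look();s=[state()['torque'] for _ in range(3)];print(s)"
```

```text
21.425 red 171 274.65497076023394 269.27485380116957 F [ 0.17 -0.25 -0.62] T [-0.006  0.011  0.003] w 79.9200494483509 9.987236112356186
[array([-0.04589952,  0.13350655,  0.08740932]), array([-0.04589952,  0.13350655,  0.08740932]), array([-0.04589952,  0.13350655,  0.08740932])]
```

>>> step_arm(
  plan=[
    [[0,0,0,0,0.5]],
  ],
  newtons=6,
)

```text
time_s: 21.6
ee_pos: [616.0, -60.9, 180.6]
ee_rot: [179.9, 0.0, 83.9]
force: [0.4, -0.0, 0.8]
gripper_width: 79.9
gripper_force: 6.0
```

```bash
python3 -c "
from h import *
look()"
```

```text
21.6 red 167 275.0419161676647 269.97005988023955 F [ 0.41 -0.03  0.78] T [-0.108  0.076 -0.022] w 79.89014552571034 5.997675955295563
```

```bash
python3 -c "
from h import *
P=np.array([616,-61,177.]);ey=np.array([.1063,.9943,0])
for t in range(0,121,15):
    c,s=np.cos(np.radians(t)),np.sin(np.radians(t));y,z=-49*c-58*s,-49*s+58*c
    print(t,proj('scene',P+y*ey+[0,0,z]))
f=look()
cv2.imwrite('pics/p2.png',np.hstack([cv2.resize(f[180:330,180:340],(427,400),interpolation=cv2.INTER_CUBIC),cv2.resize(grab_frame('top')[150:240,280:360],(356,400),interpolation=cv2.INTER_CUBIC)]))
"
```

```text
0 [266.51613332 218.27025022]
15 [263.30722757 225.93839771]
30 [261.21925873 233.37920426]
45 [260.39820949 240.00042318]
60 [260.86914098 245.31130917]
75 [262.54523681 248.96549449]
90 [265.2507757  250.77673392]
105 [268.75044931 250.71099557]
120 [272.77801355 248.86318495]
21.65 red 168 274.88690476190476 269.86309523809524 F [ 0.12 -0.33  1.75] T [-0.146  0.046 -0.   ] w 80.232220883459 5.999198332428932
```

View pics/p2.png

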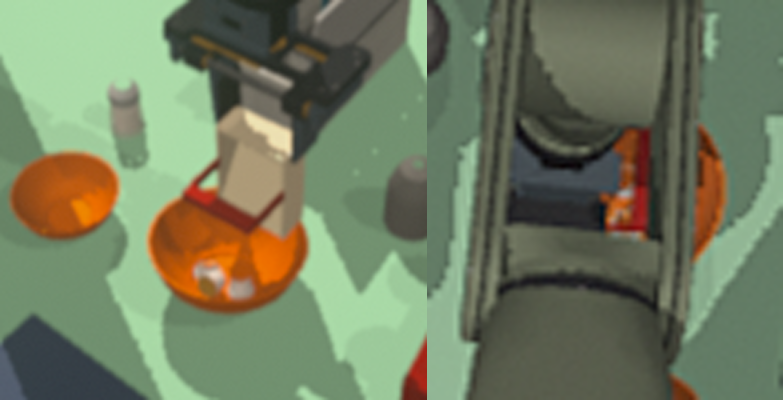

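The bin hangs lip-down at about 100°, touching the bowl, and tubs can be seen in the bowl at about (210,275) and (240,288). I grip firmly and lift.

>>> step_arm(
  plan=[
    [[0,0,0,0,0.5],[0,0,0,0,0.5],[0,0,-1,0,0.5],[0,0,-2.5,0,0.5],[0,0,-4.5,0,0.5],[0,0,-6.5,0,0.5],[0,0,-8,0,0.5],[0,0,-8,0,0.5],[0,0,-8,0,0.5]],
  ],
  newtons=40,
)

```text
time_s: 22.88
ee_pos: [615.2, -60.7, 259.2]
ee_rot: [-179.9, -0.0, 83.9]
force: [0.7, 0.0, -1.5]
gripper_width: 79.4
gripper_force: 40.0
```

```bash
python3 -c "
from h import *
s=state();f=look();P=s['ee_pos']-[0,0,3];ey=np.array([.1063,.9943,0])
i=f.astype(int);r=(i[...,2]>90)&(i[...,1]<50)&(i[...,0]<50)&(np.arange(560)<335)&(np.arange(420)[:,None]<330)&(np.arange(560)>180)&(np.arange(420)[:,None]>180)
v,u=np.nonzero(r);print(u.min(),u.max(),v.min(),v.max(),[v[u==k].mean() for k in (u.min(),u.max())])
ex=np.array([.9943,-.1063,0])
for t in range(60,151,15):
    c,sn=np.cos(np.radians(t)),np.sin(np.radians(t));y,z=-49*c-58*sn,-49*sn+58*c
    print(t,[proj('scene',P+y*ey+[0,0,z]+k*ex).round(1) for k in(-40,0,40)])
w=np.nonzero((i[...,0]>110)&(i[...,1]>120)&(i[...,2]>130)&(abs(i[...,2]-i[...,0])<60)&(np.arange(560)>235)&(np.arange(560)<297)&(np.arange(420)[:,None]>255)&(np.arange(420)[:,None]<300))
print('white px',len(w[0]),list(zip(w[1],w[0]))[:60])
g=(i[...,2]-i[...,0]>90)&(i[...,2]>i[...,1]*1.5)&(i[...,1]>50)
m=np.zeros(g.shape,bool);m[225:320,215:320]=1;v,u=np.nonzero(g&m);print('bowl bbox',u.min(),u.max(),v.min(),v.max())
print(proj('scene',[607.5,-135,60]),[proj('scene',[607.5+80*a,-135+80*b,60]).round(1) for a,b in((1,0),(-1,0),(0,1),(0,-1),(.87,.49),(-.87,-.49))])
"
```

```text
22.875 red 158 276.32911392405066 252.44303797468353 F [ 0.66  0.01 -1.49] T [-0.033  0.065 -0.014] w 79.3948213084146 39.98800992965698
248 334 220 329 [np.float64(231.0), np.float64(324.0)]
60 [array([246.1, 215.1]), array([259.7, 222. ]), array([273.7, 229.1])]
75 [array([248. , 219.4]), array([261.4, 226.2]), array([275.3, 233.3])]
90 [array([251.1, 221.8]), array([264.3, 228.5]), array([278. , 235.5])]
105 [array([255. , 222.3]), array([268. , 228.9]), array([281.5, 235.7])]
120 [array([259.4, 220.8]), array([272.3, 227.3]), array([285.6, 234. ])]
135 [array([264. , 217.6]), array([276.8, 224. ]), array([290. , 230.5])]
150 [array([268.5, 213. ]), array([281.3, 219.2]), array([294.4, 225.6])]
white px 319 [(np.int64(236), np.int64(256)), (np.int64(237), np.int64(256)), (np.int64(238), np.int64(256)), (np.int64(239), np.int64(256)), (np.int64(240), np.int64(256)), (np.int64(241), np.int64(256)), (np.int64(242), np.int64(256)), (np.int64(243), np.int64(256)), (np.int64(286), np.int64(256)), (np.int64(287), np.int64(256)), (np.int64(288), np.int64(256)), (np.int64(289), np.int64(25
[... 1033 characters left out ...]
int64(236), np.int64(259)), (np.int64(237), np.int64(259)), (np.int64(238), np.int64(259)), (np.int64(239), np.int64(259)), (np.int64(289), np.int64(259)), (np.int64(290), np.int64(259)), (np.int64(291), np.int64(259)), (np.int64(292), np.int64(259)), (np.int64(293), np.int64(259)), (np.int64(294), np.int64(259)), (np.int64(295), np.int64(259)), (np.int64(296), np.int64(259)), (np.int64(236), np.int64(260)), (np.int64(237), np.int64(260)), (np.int64(238), np.int64(260)), (np.int64(290), np.int64(260))]
bowl bbox 215 293 227 299
[261.89900471 271.90533384] [array([289. , 283.9]), array([236.2, 260.5]), array([276.8, 251.7]), array([245.5, 294.2]), array([292.5, 271.7]), array([231.3, 272.1])]
```

```bash
cat >> h.py <<'E'
def bar(name="scene"):
    "solve bar centre in the plane through the TCP normal to ex; returns (y,z) rel grasp point"
    s=state();f=grab_frame(name);i=f.astype(int);P=s["ee_pos"]-[0,0,3]
    r=((i[...,2]>70)&(i[...,1]<50)&(i[...,0]<50)).astype(np.uint8)
    n,l,st,c=cv2.connectedComponentsWithStats(r)
    q=proj(name,P-[0,60,20]);k=min((j for j in range(1,n) if st[j,4]>40 and st[j,4]<900),key=lambda j:np.hypot(*(c[j]-q)))
    v,u=np.nonzero(l==k);b=cv2.boxPoints(cv2.minAreaRect(np.c_[u,v].astype(np.float32)))
    p=camera_params(name);cc=-p["R"].T@p["t"];d=p["R"].T@np.linalg.inv(p["camera_matrix"])@[*c[k],1]
    ex=np.array([.9943,-.1063,0]);ey=np.array([.1063,.9943,0]);X=cc+d*((P-cc)@ex)/(d@ex)-P
    print(st[k],c[k],b.round(1).tolist(),"bar rel P",X@ey,X[2]);return f,P
E
python3 -c "
from h import *
f,P=bar()
i=f.astype(int)
# cream extents: print a coarse class map around the bin
def ch(p):
    b,g,r=p
    if r>70 and g<50: return 'R'
    if r-b>90 and r>1.5*g: return 'o'
    if r>g+5 and g>=b and r-b<90 and r>90: return 'c'
    if g>r+15: return '.'
    return '#' if max(p)<90 else 'w'
for v in range(190,300,3):print(v,''.join(ch(i[v,u]) for u in range(225,320,2)))
"
```

```text
[248 228  37  17 123] [263.71544715 236.5203252 ] [[246.8000030517578, 240.89999389648438], [248.39999389648438, 227.6999969482422], [284.1000061035156, 232.0], [282.5, 245.3000030517578]] bar rel P -61.39367901047035 -73.54057099078716
190 .................#####...wcw####################
193 .................#####..cwwwww#####c##########ww
196 ..................####ccwwwwww############w##www
199 ..................##ccccccwwwwww###########wwwww
202 ..................cccccccccccwww#######w##wwwwww
205 ..................ccccccccccccccc#######wwwwwwww
208 ..................ccccccccccccccc######wwwwwwwww
211 ..................ccccccccccccccc####wwwwwwwww..
214 wwww..............ccccccccccccccc###wwwwwwwww...
217 wwww.............wcccccccccccccccwccwwwwwwww....
220 wwcw...........wccccccccccccccccccccwwwwww......
223 cccw..........ccw.ccccccccccccccccccwwwww.......
226 cccww.......ccc...ccccccccccccccccccwww.........
229 wwww.......coooc..cccccccccccccccccwww..........
232 ...........cRRRRoccccccccccccccccccww...........
235 .............wcRRRRcccccccccccccccc.............
238 ...........
[... 397 characters left out ...]
...........
262 ......woooooooooooooooooooooooooow..............
265 .....woooooooooooooooooooooooooooow.............
268 .....ooooooooooooooooooooooooooooow.............
271 ....woooooooooooooooooooooooooooooo.............
274 ....coooooooooooooooooooooooooooooo.............
277 ....woooooooooooooooooooooooooooooo.............
280 .....oooooooooooooooooooooooooooooc.............
283 .....coooooooocccccooooooooooooooo..............
286 ......woooooooocccccwccccoooooooo...............
289 .......coooooooowccoocccoooooooo................
292 ........wooooooowoooooooooooooc.................
295 ..........cooooooooooooooooocw..................
298 ............wcooooooooooocc.....................
```

```bash
python3 -c "
from h import *
P=state()['ee_pos']-[0,0,3];ey=np.array([.1063,.9943,0]);ex=np.array([.9943,-.1063,0])
B=P-61*ey+[0,0,-73.]
print('jac ey,z,ex /50mm',proj('scene',B+50*ey)-proj('scene',B),proj('scene',B+[0,0,50])-proj('scene',B),proj('scene',B+50*ex)-proj('scene',B))
for t in range(60,151,10):
    c,s=np.cos(np.radians(t)),np.sin(np.radians(t))
    def at(y,z,x=0): # bin coords rel bar
        return proj('scene',B+(y*c-z*s)*ey+np.array([0,0,y*s+z*c])+x*ex).round(0).tolist()
    print(t,'post-base',at(0,-48,-40),'lipL',at(-60,-48,-40),'lipR',at(-60,-48,40),'backtopL',at(47,-48,-40),'backbotL',at(47,-84,-40),'backbotR',at(47,-84,40),'lipbotR',at(2,-84,40))
"
```

```text
jac ey,z,ex /50mm [ 11.88408671 -11.914954  ] [ -0.5170628  -14.67015478] [16.90396076  8.7761108 ]
60 post-base [261.0, 227.0] lipL [255.0, 247.0] lipR [280.0, 261.0] backtopL [266.0, 210.0] backbotL [273.0, 208.0] backbotR [299.0, 221.0] lipbotR [294.0, 236.0]
70 post-base [262.0, 224.0] lipL [258.0, 243.0] lipR [283.0, 257.0] backtopL [265.0, 208.0] backbotL [273.0, 204.0] backbotR [299.0, 216.0] lipbotR [295.0, 231.0]
80 post-base [262.0, 221.0] lipL [261.0, 239.0] lipR [286.0, 252.0] backtopL [264.0, 206.0] backbotL [272.0, 200.0] backbotR [298.0, 212.0] lipbotR [296.0, 227.0]
90 post-base [262.0, 218.0] lipL [263.0, 235.0] lipR [288.0, 248.0] backtopL [262.0, 205.0] backbotL [270.0, 197.0] backbotR [297.0, 209.0] lipbotR [297.0, 222.0]
100 post-base [262.0, 216.0] lipL [265.0, 230.0] lipR [290.0, 243.0] backtopL [260.0, 204.0] backbotL [268.0, 195.0] backbotR [295.0, 207.0] lipbotR [296.0, 219.0]
110 post-base [262.0, 214.0] lipL [267.0, 226.0] lipR [292.0, 238.0] backtopL [257.0, 205.0] backbotL [265.0, 194.0] backbotR [293.0, 206.0] lipbotR [296.0, 215.0]
120 post-base [261.0, 213.0] lipL [268.0, 221.0] lipR [294.0, 234.0] backtopL [254.0, 206.0] backbotL [262.0, 193.0] backbotR [289.0, 206.0] lipbotR [294.0, 213.0]
130 post-base [259.0, 212.0] lipL [269.0, 217.0] lipR [294.0, 229.0] backtopL [251.0, 208.0] backbotL [258.0, 195.0] backbotR [286.0, 208.0] lipbotR [292.0, 212.0]
140 post-base [258.0, 212.0] lipL [269.0, 213.0] lipR [295.0, 225.0] backtopL [248.0, 211.0] backbotL [254.0, 197.0] backbotR [282.0, 210.0] lipbotR [290.0, 211.0]
150 post-base [256.0, 212.0] lipL [269.0, 209.0] lipR [295.0, 222.0] backtopL [245.0, 214.0] backbotL [249.0, 200.0] backbotR [278.0, 214.0] lipbotR [287.0, 211.0]
```

>>> step_arm(
  plan=[
    [[0,0,0,0,0.5],[-0.6,-0.1,0,0,0.5],[-1.8,-0.3,0,0,0.5],[-3.6,-0.6,0,0,0.5],[-6,-1,0,0,0.5],[-8.8,-1.5,0,0,0.5],[-11.6,-2,0,0,0.5],[-14.4,-2.4,0,0,0.5],[-17.2,-2.9,0,0,0.5],[-20,-3.3,0,0,0.5],[-22.8,-3.8,0,0,0.5],[-25.6,-4.3,0,0,0.5],[-28.4,-4.7,1,0,0.5],[-31,-5.2,2.5,0,0.5],[-33,-5.5,4,0,0.5],[-34.1,-5.7,6,0,0.5],[-34.4,-5.7,8,0,0.5],[-34.4,-5.7,9.3,0,0.5],[-34.4,-5.7,9.6,0,0.5],[-34.4,-5.7,9.6,0,0.5]],
  ],
  newtons=50,
)

```text
time_s: 25.48
ee_pos: [522.5, -396.7, 164.3]
ee_rot: [180.0, 0.0, 83.9]
force: [0.3, 0.4, -1.8]
gripper_width: 79.4
gripper_force: 50.0
```

```bash
cat > cls.py <<'E'
from h import *
def ch(p):
    b,g,r=[int(x) for x in p]
    if r>70 and g<50 and b<50: return 'R'
    if r-b>90 and r>1.5*g: return 'o'
    if r>g+5 and g>=b and r-b<90 and r>90: return 'c'
    if g>r+15: return '.'
    if b>g+4 and b>r+4: return 'M'
    return '#' if max(b,g,r)<90 else 'w'
def cmap(f,u0,u1,v0,v1,su=2,sv=3):
    for v in range(v0,v1,sv):print(v,''.join(ch(f[v,u]) for u in range(u0,u1,su)))
E
python3 -c "
from cls import *
print(state()['force'],state()['ee_pos'])
f,P=bar(); cmap(f,130,250,215,360)
t=grab_frame('top');cmap(t,295,352,160,222,1,2)
"
```

```text
[ 0.29973361  0.42218508 -1.8490375 ] [ 522.52003113 -396.65577592  164.29957861]
[129 328  44  38 265] [145.66037736 351.86415094] [[127.9000015258789, 346.3999938964844], [144.1999969482422, 325.3999938964844], [172.0, 347.0], [155.6999969482422, 368.0]] bar rel P -67.06957502867675 -66.62182753694398
215 #############ww####...........................wwwww.........
218 #############..##.............................wwwww.........
221 #############.................................wccccw........
224 #############.................................wccccw........
227 ######ww######................................wccccw........
230 wwwwwww########................................wwww.........
233 ww#############.............................................
236 ################....................wwwww...................
239 #################...............wwooooooooooc...............
242 #################.............wooooooooooooooow.............
245 #################...........woooooooooooooooooow............
248 #################..........wooooooooooooooooooow............
251 ###########
[... 3611 characters left out ...]
ooooooooooooooc...
200 .........coRoooooooooooooocccoooocooooooooooooooooooww...
202 ..........coRoooooooooooooocwcccccoooooooooooooooooww....
204 ...........coRwoooooooooooooccccooooooooooooooooooow.....
206 ............wooRcooooooooooooooooooooooooooooooooc.......
208 ..............cooRRcoooooooooooooooooooooooooooow........
210 ................wwoRRcccwccocowoccoccoooooooocw..........
212 ...................cwooRRRRcccccccRccRRRoocw.............
214 .......................wccwooooooooowwcw.................
216 .........................................................
218 .........................................................
220 .........................................................
```

>>> step_arm(
  plan=[
    [[0,0,1,0,0.5],[0,0,1.8,0,0.5],[0,0,2.3,0,0.5],[0,0,2.6,0,0.5],[0,0,2.6,0,0.5]],
  ],
  newtons=40,
)

```text
time_s: 26.2
ee_pos: [522.2, -396.6, 137.6]
ee_rot: [-180.0, -0.0, 83.9]
force: [0.3, 1.4, -2.1]
gripper_width: 79.8
gripper_force: 40.0
```

>>> step_arm(
  plan=[
    [[0,0,0.3,0,0.5],[0,0,0.5,0,0.5],[0,0,0.5,0,0.5]],
  ],
)

```text
time_s: 26.58
ee_pos: [522.2, -396.6, 132.8]
ee_rot: [-180.0, -0.0, 83.9]
force: [-0.4, 1.1, -2.0]
gripper_width: 79.7
gripper_force: 40.0
```

```bash
python3 -c "
from cls import *
f,P=bar();cmap(f,120,210,325,410)"
```

```text
[133 336  42  37 247] [148.62753036 359.03643725] [[131.8000030517578, 353.3999938964844], [148.3000030517578, 333.1000061035156], [174.0, 354.0], [157.5, 374.29998779296875]] bar rel P -67.27040231898037 -66.47349215690548
325 wwcww.........ccccccc##############MMMMMMMMMM
328 cw.ww.........wccccccc#############MMMMMMMMMM
331 cwww...........ccccccccc###########MMMMMMMMMM
334 www...........wcccccccccccc#######MMMMMMMMMMM
337 .............cR#cccccccccccc####c#MMMMMMMMMMM
340 ...........wcR#Mcccccccccccc##ccccMMMMMMMMMMM
343 ..........cR#.wMwccccccccccccccccc#MMMMMMMMMM
346 ........cc#.....Mccccccccccccccccc#MMMMMMMMMM
349 .......cRc.......wcccccccccccccccccMMMMMMMMMM
352 .....coRRRow.......cccccccccccccccc#MMMMMMMMM
355 ......cRRRRRc.......wcccccRccccccccwMMMMMMMMM
358 ........cRRRRRc.......wccRccccccccc#MMMMMMMMM
361 ..........cRRRRRc.....wRRccccccccc#MMMMMMMM#.
364 ............cRRRRRc..cRc..#ccccc#MMMMMMMMM...
367 .............wcRRRRRRRw.....#cc#MMMMMMMM#....
370 ...............wcRRRw........#MMMMMMMMM......
373 .................wc............#MMMMM#.......
376 .................................MMM.........
379 ..................................#..........
382 .............................................
385 .............................................
388 .............................................
391 .............................................
394 .............................................
397 cc...........................................
400 cccw.........................................
403 cccccw.......................................
406 ccccccw......................................
409 cccccccw.....................................
```

```bash
python3 -c "
from h import *
from scipy.optimize import least_squares
P=state()['ee_pos']-[0,0,3];ey=np.array([.1063,.9943,0]);ex=np.array([.9943,-.1063,0])
obs=[((0,0,-40),(133,354)),((0,0,40),(158,371)),((-60,-48,-40),(151,346)),((-60,-48,40),(180,369)),((0,-48,-40),(151,338))]
def pr(p,q):
    c,s=np.cos(p[2]),np.sin(p[2]);y,z,x=q
    return proj('scene',P+(p[0]+y*c-z*s)*ey+np.array([0,0,p[1]+y*s+z*c])+x*ex)
r=least_squares(lambda p:np.ravel([pr(p,a)-b for a,b in obs]),[-61,-60,1.5],x_scale=[50,50,.5])
print(r.x[:2],np.degrees(r.x[2]),r.fun.round(1))
for n,q in dict(lip=(-60,-48,0),E=(2,-84,0),back=(47,-84,0)).items():
    c,s=np.cos(r.x[2]),np.sin(r.x[2]);print(n,r.x[0]+q[0]*c-q[1]*s,P[2]+r.x[1]+q[0]*s+q[1]*c)
"
```

```text
[-76.99937467 -65.00242676] 90.27757591266658 [-0.3 -1.7 -0.1  1.5  3.6  3.3 -1.2 -1.  -1.8 -1.9]
lip -28.70926227331951 5.112629029717598
E 6.9899503941783365 67.28630685981513
back 6.771943634948954 112.28577877952692
```

>>> step_arm(
  plan=[
    [[0,0,-0.5,0,0.5],[1,0,-0.5,0,0.5],[2,0,-0.5,0,0.5],[2,0,0,0,0.5],[3.1,0,0.4,0,0.5],[4.1,0,0.8,0,0.5],[5.1,0,1.3,0,0.5],[6.1,0,1.85,0,0.5],[7,0,2.5,0,0.5],[7.9,0,3.2,0,0.5],[8.6,0,4,0,0.5],[9.4,0,4.9,0,0.5],[10,0,5.8,0,0.5],[10,0,5.8,0,0.5]],
  ],
  newtons=30,
)

```text
time_s: 28.38
ee_pos: [532.1, -296.3, 73.4]
ee_rot: [-179.8, -0.1, 83.9]
force: [0.1, -0.4, -1.6]
gripper_width: 80.0
gripper_force: 30.0
```

```bash
python3 -c "
from cls import *
print(state()['ee_pos'],state()['torque'])
f,P=bar();cmap(f,120,240,300,385)"
```

```text
[ 532.1147972  -296.31206496   73.42219127] [0.02889886 0.04680079 0.00480019]
[164 309  35  21 160] [179.88125 318.96875] [[163.0, 310.3999938964844], [166.60000610351562, 305.20001220703125], [198.89999389648438, 327.70001220703125], [195.3000030517578, 332.8999938964844]] bar rel P -66.28609722902105 18.42797245665139
300 ...............................ccccccc##..#############.....
303 ..............................wccccccccc##############......
306 ......................w......wccccccccccc###########........
309 w....................cRRRc##ccccccccccccc##########.........
312 cw....................coRRRRcccccccccccccccc#######.........
315 ccw.....................coRRRcccccccccccccccc#####..........
318 ccwww....................ccRRRRcccccccccccccc####M..........
321 wccww...................wcccccRRRccccccccccccw#MMMMM........
324 wwcww.................MwccccccccRRRccccccccccwMMMMMMMM......
327 cwwww...............MMwcccccccccccRRRRRRcccccMMMMMMMMMMM....
330 cw.w..............wMMMccccccccccccccccccccccMMMMMMMMMMMMMM..
333 ww...............MMMMcwwwcccccccccccccccccc#MMMMMMMMMMMMM.
[... 407 characters left out ...]
...........MMMMMMMMM###wwwwMMMMMMMMMM.............
357 ......................wMMMMMMMMMMMMMMMMMMMMMM#..............
360 ........................MMMMMMMMMMMMMMMMMMMM................
363 ..........................MMM#MMMMMMMMMMMM#.................
366 ...........................#MMMMMMMMMMMMM...................
369 .............................#MMMMMMMMM#....................
372 ...............................MMMMMMM......................
375 ................................#MMM#.......................
378 ..................................##........................
381 ............................................................
384 ............................................................
```

>>> step_arm(
  plan=[
    [[0.5,0,1,0,0.5],[1,0,2,0,0.5],[1.4,0,3,0,0.5],[1.7,0,3.5,0,0.5],[1.9,0,3.9,0,0.5],[2,0,4.2,0,0.5],[2,0,4.2,0,0.5]],
  ],
)

```text
time_s: 29.3
ee_pos: [535.0, -277.2, 32.7]
ee_rot: [-180.0, -0.0, 83.9]
force: [-0.0, -0.2, -1.2]
gripper_width: 79.4
gripper_force: 30.0
```

```bash
python3 -c "
from cls import *
s=state();print(s['ee_pos'],s['torque'])
f,P=bar();cmap(f,130,240,280,380)"
```

```text
[ 534.97687425 -277.16127061   32.68411564] [-0.06122588  0.05673715  0.01410378]
[178 300  30  28 185] [191.72432432 310.77837838] [[174.3000030517578, 306.5], [179.8000030517578, 298.20001220703125], [211.1999969482422, 319.20001220703125], [205.6999969482422, 327.5]] bar rel P -49.90202072014014 48.547286596821564
280 ...................#########################........woo
283 ....................##########################.......oo
286 .....................###################c##w####.....co
289 ......................###################.....w########
292 ........................################.......w#######
295 .............................##########.......#########
298 ........................cc....######..###....##########
301 .......................wRRRcw##ccc###....##############
304 ........................cRRRRRcccccc###...############.
307 ........................wRRRRRRRccccccc#############...
310 .........................#RcccRRRRcccccc###########....
313 .......................##cccccccRRRRcccc##########.....
316 .....................MM#ccccccccccRRRccccc#######......
3
[... 558 characters left out ...]
MMMMMMMMM###M#cccccc#MMMMMMMMM#.........
349 .............MMMMMMMMM#MMMMM#ccccc#MMMMMMMMM#..........
352 ..............wMMMMMMMMM#MMMM#ccc#MMMMMMMM#............
355 ................MMMMMMMMMMMMMM##MMMMMMMMM#.............
358 ..................MMMMMMMMMMMMMMMMMMMMMM...............
361 ...................wMMMMMMMMMMMMMMMMMM#................
364 .....................MMMMMMMMMMMMMMMM..................
367 .......................MMMMMMMMMMMM#...................
370 .........................MMMMMMMMM.....................
373 ..........................wMMM#M#......................
376 ............................MMM........................
379 .......................................................
```

>>> step_arm(
  plan=[
    [[0,0,0,0,0.5],[0,0,0,0,1],[0,0,0,0,1],[0,0,0,0,1],[0,0,-1,0,1],[0,0,-4,0,1],[0,0,-8,0,1],[0,0,-13,0,1],[0,-0.5,-18,-0.17,0.8],[0,-0.5,-23,-0.35,0.6],[0,-0.5,-24,-0.52,0.5],[0,-0.5,-24,-0.7,0.5],[0,-0.5,-24,-0.87,0.5],[0,-0.5,-24,-1.05,0.5],[0,-0.5,-24,-1.22,0.5],[0,-0.5,-24,-1.4,0.5],[0,-0.5,-24,-1.571,0.5],[-4.5,-0.5,-24,-1.571,0.5],[-4.5,-0.5,-24,-1.571,0.5],[-4.5,-0.5,-24,-1.571,0.5]],
  ],
  newtons=3,
)

```text
time_s: 31.85
ee_pos: [525.1, -321.2, 273.3]
ee_rot: [180.0, 0.0, 173.9]
force: [0.3, 0.8, 0.4]
gripper_width: 45.6
gripper_force: 0.0
```

```bash
python3 -c "
from cls import *
s=state();np.save('s4.npy',np.r_[s['ee_pos'],s['ee_rot']]);print(s['ee_pos'],s['ee_rot'],s['qpos'][5])
f=grab_frame('wrist');cv2.imwrite('pics/w4.png',f);cmap(f,195,365,95,260,2,4)
f=grab_frame('scene');cv2.imwrite('pics/s4.png',f);cmap(f,130,240,285,370)
"
```

```text
[ 525.1462808  -321.22183206  273.26792203] [1.79962761e+02 1.42356718e-02 1.73850505e+02] -116.40235395302089
95 .....................................................................................
99 .....................................................................................
103 .....................................................................................
107 .....................................................................................
111 MMMMMMMMMMMMMMMMMMM..................................................................
115 MMMMMMMMMMMMMMMMMMMMMMMMMMMMMMMMMMMMMMMMMMMMMMMMMMMMMM##.#...........................
119 MMMMMMMMMMMMMMMMMMMMMMMMMMMMMMMMMMMMMMMMMMMMMMMMMMMMMMMMMMMMMMMMMMMMM#...............
123 MMMMMMMMMMMMMMMMMMMMMMMMMMMMMMMMMMMMMMMMMMMMMMMMMMMMMMMMMMMMMMMMMMMMM................
127 MMMMMMMMMMMMMMMMMMMMMMMMMMMMMMMMMMMMMMMMMMMMMMMMMMMMMMMMMMMMMMMMMMMMM................
131 MMMMMMMMMMMMMMMMMMMMMMMMMMMMMMMMMMMMMMMMMMMMMMMMMMMMMMMMMMMMMMMMMMMMM................
135 MMMMMMMMMMMMMMMMMMMMMMMMMMMMMMMMMMMMMMMMMMMMMMMMMMMMMMMMMMMMMMMMMMMM#................
1
[... 3828 characters left out ...]
MMMwcc#wccccccccccccccccc#M#MMMMMMMw....
339 ........MMMMMMMMMMM######cccccccccccccc#MM#MMMMMM......
342 .........MMMMMMMMMMMMM#####cccccccccc#MMM#MMMMMM.......
345 ...........MMMMMMMMM#MMM#####ccccccc#MMMMMMMMM.........
348 ............wMMMMMMMMMMMMM#M#wccccc#MMMMMMMMM..........
351 ..............MMMMMMMM#MMM####ccc#MMMMM#MMM............
354 ................MMMMMMMMMMMMM#cc#MMMMMMMM#.............
357 .................wMMMMMMMM#MMM#MMMMMMMM##..............
360 ...................MMMMMMMMMMMMMMMMMMM#................
363 .....................MMMMMMMMMMMMMMMM#.................
366 ......................#MMMMMMMMMMMMM...................
369 ........................MMM#MMMMMM#....................
```

```bash
python3 -c "
from h import *
a=np.load('s4.npy');s=dict(ee_pos=a[:3],ee_rot=a[3:])
ex=np.array([.9943,-.1063]);ey=np.array([.1063,.9943])
for n,u,v,z in(('rimTL',222,149.5,40),('rimTR',324,149.5,40),('rimBR',322,225,40),('rimBL',223,225,40),('barN',279.5,155,96),('barF',280,239.5,96)):
    p=ray('wrist',u,v,z,s)[:2];print(n,(p@ex).round(1),(p@ey).round(1))
m=(np.array([525,-349])+[528.4,-347.3])/2;print('mat',m@ex,m@ey)
p=a[:2];print('tcp',p@ex,p@ey)
"
```

```text
rimTL 520.7 -326.5
rimTR 520.8 -219.4
rimBR 603.6 -219.3
rimBL 603.5 -329.0
barN 520.6 -265.8
barF 600.9 -265.5
mat 560.706155 -290.17733499999997
tcp 556.2988277447562 -263.56781797027196
```

>>> step_arm(
  plan=[
    [[-0.3,-0.2,4,0,0.5],[-0.45,-0.2,9,0,0.5],[-0.45,-0.2,13.5,0,0.5],[-0.45,-0.2,16.5,0,0.5],[-0.45,-0.2,18,0,0.5],[-0.45,-0.2,18.2,0,0.5],[-0.45,-0.2,18.2,0,0],[-0.45,-0.2,18.2,0,0],[-0.45,-0.2,18.2,0,0],[-0.45,-0.2,18.2,0,0],[-0.45,-0.2,17.2,0,0],[-0.4,-0.7,16.7,0,0],[-0.35,-1.3,16.7,0,0],[-0.35,-1.75,16.7,0,0],[-0.35,-1.75,16.7,0,0],[-0.35,-1.75,17.3,0,0],[-0.35,-1.75,17.8,0,0],[-0.35,-1.75,18.1,0,0],[-0.35,-1.75,18.1,0,0]],
  ],
  newtons=25,
)

```text
time_s: 34.33
ee_pos: [527.0, -339.2, 91.8]
ee_rot: [180.0, -0.0, 173.9]
force: [0.3, -0.7, -1.4]
gripper_width: 11.7
gripper_force: 25.0
```

>>> step_arm(
  plan=[
    [[0,0,0.1,0,0],[0,0,0.25,0,0],[0,0,0.25,0,0]],
  ],
)

```text
time_s: 34.7
ee_pos: [527.6, -339.7, 91.5]
ee_rot: [-179.9, 0.1, 173.9]
force: [-1.3, 0.8, 8.7]
gripper_width: 11.8
gripper_force: 25.0
```

Touching down. Release and retreat.

>>> step_arm(
  plan=[
    [[0,0,-0.15,0,0],[0,0,-0.15,0,0.4],[0,0,-0.15,0,0.5],[0,0,-0.15,0,0.5],[0,0,-2,0,0.5],[0,0,-6,0,0.5],[0,0,-11,0,0.5],[0,0,-16,0,0.5],[0,0,-18,0,0.5],[0,0,-18,0,0.5],[0,0,-18,0,0.5]],
  ],
)

```text
time_s: 36.08
ee_pos: [526.4, -338.9, 267.8]
ee_rot: [179.9, -0.1, 173.9]
force: [0.4, -0.8, 0.4]
gripper_width: 45.6
gripper_force: 0.0
```

```bash
python3 -c "
from cls import *
s=state();print(s['ee_pos'],s['time_s'])
f=grab_frame('wrist');cmap(f,195,365,95,250,2,5)
i=f.astype(int);r=(i[...,2]>70)&(i[...,1]<50)&(i[...,0]<50);r[:, :230]=0;r[:,340:]=0;v,u=np.nonzero(r)
p=ray('wrist',u.mean(),v.mean(),96,s)[:2];ex=np.array([.9943,-.1063]);ey=np.array([.1063,.9943]);print('bar',p@ex,p@ey,'want 560.7,-282.2')
t=grab_frame('top');cmap(t,185,352,165,222,2,3)
"
```

```text
[ 526.35943554 -338.94980349  267.8075878 ] 36.075
95 .....................................................................................
100 .....................................................................................
105 .....................................................................................
110 ......MMMMMMMMMMMMMMMMMMMMMMMMMMMMMMMM####...........................................
115 ......MMMMMMMMMMMMMMMMMMMMMMMMMMMMMMMMMMMMMMMMMMMMMMMMMMMMMMMMMMMMMMMMMMMMMMM........
120 ......MMMMMMMMMMMMMMMMMMMMMMMMMMMMMMMMMMMMMMMMMMMMMMMMMMMMMMMMMMMMMMMMMMMMMMM........
125 ......MMMMMMMMMMMMMMMMMMMMMMMMMMMMMMMMMMMMMMMMMMMMMMMMMMMMMMMMMMMMMMMMMMMMMMM........
130 ......MMMMMMMMMMMMMMMMMMMMMMMMMMMMMMMMMMMMMMMMMMMMMMMMMMMMMMMMMMMMMMMMMMMMMMM........
135 ......MMMMMMMMMMMMMMMMMMMMMMMMMMMMMMMMMMMMMMMMMMMMMMMMMMMMMMMMMMMMMMMMMMMMMM#........
140 ......MMMMMMMMMMMMMMMMMMMMMMMMMMMMMMMMMMMMMMMMMMMMMMMMMMMMMMMMMMMMMMMMMMMMMM.........
145 ......MMMMMMMMMMMMMMMMMMMMMMMMMMMMMMMMMMMMMMMMMMMMMMMMMMMMMMMMMMMMMMMMMMMMMM.........
150 ......MMMMMMMwwwwwwwwwwccccccccccccccccccRRRRRRccccccccc
[... 2789 characters left out ...]
##R##...######ww#w##wwwwwwwwwwwwwwww................wooooooooocwwcwoooooooo..
201 .....w###ccR..##www##wwwwwwwwwwwwwwwwwwwww..................ocooooooccocoooooooooc..
204 .....c##RccR..##ww###w#wwwwwwwwwwwwwwcwwcw...................owooooooccoooooooooo...
207 .....w##RccR..#######w#wwwwwwwwwwwwwwwwwwc....................oRoooooooooooooooc....
210 ....ww##Rwcc..########wwwwwwwwwwwwwwwwwwwc.....................woRccocccocoooow.....
213 ....w###RccM..########ww#wwwwwwwwwwwwwwwww........................woRRRRRRoc........
216 ....www###R..#########ww#wwwwwwwwwwwwwwwww..........................................
219 ....wcwcwwwwcwwwwwww##w#wwwwwwwwwwwwwwwww#..........................................
```

The bin is upright and centred on the mat to within about 3 mm, the three tubs are in the unmoved bowl, the lid stands open, and the gripper is clear.

```bash
python3 -c "
from workcell import *
print(job_done())"
```

```text
the job is handed in; nothing more can be done
None
```

I handed the job in at about 36 s: the lid was eased fully open, all three tubs are in the bowl, and the empty bin stands upright on the mat within about 3 mm of its middle; because the tool only points down, I set the full bin on the mat to regrip it before tipping, and its lip touched the bowl as it tipped, without moving it.

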